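# Layer a reed plate over a separator sheet in the stacking rack and close the keeper

### The arm

A 6-joint arm with a two-finger parallel gripper is mounted at the origin on the work surface. World frame = base frame: x ahead of the robot, y to its left, z up, the work surface at z = 0. Lengths are in mm, angles in degrees, forces in N, time in s.
With the tool pointing down it reaches from about 350 to 850 mm from the base axis. Payload 8.1 kg.
Tool frame: the origin (TCP) lies midway between the tips of the shut fingers; the grasp point (between the pads) lies 19 mm behind it (r.pinch_z is the distance from the TCP to the grasp point, in mm); z points along the fingers, y is the line along which they close (so a half turn about z gives the same grasp; the last joint's range is limited). The gripper opens to 85 mm and grips with 20 to 120 N. Pads are 22 mm wide; open, the fingers measure 114 mm over their backs; the gripper's body (76 mm by 85 mm) begins 54 mm behind the grasp point. The pads swing forward as they close: fully open they stand 13 mm farther back than shut.
Start: joints at [68.331, 7.471, 85.268, -0, 87.261, -4.893], TCP at [173.159, 574.475, 231.292] pointing down, gripper open.
Joint ranges: [-169.43, 169.43], [-51.17, 129.36], [1.28, 143.12], [-76.62, 256.62], [0, 156.53], [-152.29, 152.29]. Speed limits (degrees/s): [136.94, 136.94, 159.86, 180, 180, 180].

### API

Orientations are given as [roll, pitch, yaw] about the fixed x, y, z axes, in that order (R = Rz(yaw) Ry(pitch) Rx(roll)).
In Python, from bench import r gives the robot as it stands.
- The arm moves only by the shell command python3 -m jog 'ROWS' [OPENING] [FORCE]. ROWS is JSON, one flat list of numbers, 6 for each row, row after row: the shift along the tool's x, y, z in m, then the turn, a rotation vector about the tool's x, y, z in rad. A call has 1 to 8 rows; each row is the pose to reach, as a shift and turn from the pose commanded when the call began, along the tool's axes at that moment; what a row does not reach only later rows make up. A row lasts 1/8 s, in which the tool goes at most 62.5 mm and 10.7 degrees, less where a joint would pass 70% of its speed; a pose out of reach is approached as far as the arm can. A call with a gripper value outside its range is refused whole. OPENING is the opening, from -1 (shut) to 1 (fully open), set as the call begins (- or left out, the last holds). The fingers move at their own pace and stop on an object; FORCE is the grip in N (left out, the last holds). Time passes only in rows, so rows that repeat a pose let the fingers close. It gives the time, the measured TCP pose, the force, the opening and the grip force at its end, in the units of the state.
- r.sense(): the state, without advancing time (a new reading comes with each control period).
- r.snapshot(name): name is "side" or "top" or "wrist"; returns a dict with "pixels" (480x640x3 uint8, red, green, blue), "range_z" (480x640 float32, mm along the optical axis (not along the pixel's ray), 0 where there is no reading), "K" (3x3 intrinsics, pixels), "rvec" (rotation vector, rad) and "tvec" (3), from world to camera coordinates, as OpenCV has them. Camera axes: x right, y down, z forward; pixel columns grow to the right and rows downward; lengths in mm; the calibration is good to about 2 mm. A picture is of the moment at which its call begins.
- r.hand_in(): hands the job in; it is judged then, once.
Trained networks look in a picture, given as the dict that the camera call returned (one of the last four; its "shot" number tells which), for a name from the list of things; names that differ only in an ending like _2 or _b are one class to them, and where a whole thing is asked for, a point or a joint stands for the part that bears it (a point fixed in the world has none). Each returns a list of dicts, best first, with "score" (0 to 1); they miss things now and then, are a little off and sometimes report something else, mostly with a low value. They report only what shows in the picture. A call takes as long as a camera call. They do not tell look-alikes from the thing itself.
- r.look_for(picture, target): "bbox" ([left, top, right, bottom] in pixels, round what is visible of it).
- r.outline_of(picture, target): "region" (480x640 bool, what is visible of it) and "bbox" ([left, top, right, bottom] in pixels, round what is visible of it).
The state is a dict: "time": time; "joint_pos": joint angles; "qd": joint speeds; "joint_efforts": joint torques, N m; "tool_pos": TCP position; "tcp_rot": TCP orientation; "ft_force": force on the tool from outside, world axes, zero at the start; "wrist_torque": the same for the moment, N m; "finger_gap": finger opening in mm; "grip_force": force on a finger pad.
Only numpy, scipy, OpenCV 4.12 (cv2) and the standard library are available. Lean on these libraries where they do the work, as an engineer would, in place of code of your own. Each camera call takes 0.05 s, during which the arm holds its last target. There are 200 camera calls.

### The job

Slide the rack's keeper aside, lay the full-size fibre separator sheet flat on the reed plate that is already in the rack, and stack the second reed plate squarely on the sheet; then slide the keeper back until its tongue is centred over the stack. Set sheet and plate down gently rather than dropping them, never let the two metal plates touch each other, and leave the bottom plate and everything else on the bench where it is.

Things in the scene. Friction and masses are not known exactly. Their poses are not given: they have to be found in the camera images.
- rack: Stacking rack fixed to the bench. Origin: on the bench top under the centre of the nest; own x points from the nest to the rail. Base plate 10 mm thick, 100 mm (own x) by 156 mm (own y). A rail 262 mm long runs along own y at own x = +75 mm, on a base 30 mm wide.
- nest (a point): Centre of the nest's floor, 10 mm above the bench; axes as the rack's. The nest takes plates with their long side along own y: four corner angles (6 mm walls, tops 40 mm above the bench) leave 3 mm clearance on every side of a plate and cover the last 13 mm of its long sides; between them the long sides are open for fingers.
- plate_low: The bottom layer, already lying in the nest: an aluminium reed plate 56 mm (own x) by 110 mm (own y), 14 mm thick, flat on both faces, with two dark windows. Origin: centre of its underside, on the nest's floor.
- sheet: The separator sheet: a stiff brown pressed-fibre board 56 mm (own x) by 110 mm (own y), 6 mm thick, plain, lying on the bench. Origin: centre of its underside.
- plate_next: The next layer: a reed plate like plate_low, 56 (own x) by 110 (own y) by 14 mm thick, about 0.21 kg, lying on the bench. Origin: centre of its underside.
- keeper (a joint): Position (m) of the keeper along the rack's own +y: 0 = its tongue centred over the middle of the nest, range -0.105 to +0.105. Stays where it is left (friction about 2 N).
- keeper_grip (a point): Top centre of the keeper's black upright grip, 92 mm above the bench, over the rail. The grip is a block 26 mm (rack x) by 16 mm (rack y), its lower end 56 mm above the bench, on a grey carriage (26 x 30 mm).
- keeper_tongue (a point): Free end of the keeper's steel tongue, mid-width, on its underside. The tongue is 28 mm wide along rack y and reaches from the rail across the nest to rack x = -22 mm, underside 48 mm and top 56 mm above the bench (a full stack is 44 mm high). It is clear of the nest's corner angles when the keeper stands more than 80 mm to either side.
- offcut: Bystander: a too short offcut of the same board, 56 x 70 x 6 mm. Origin: centre of its underside.
- flange: Bystander: round aluminium flange cover, 88 mm across, 20 mm high. Origin: centre of its underside.
- can: Bystander: tall can, 56 mm across and 150 mm high, standing just beyond one end of the rail. Origin: centre of its underside.
- tin: Bystander: low tin, 60 mm across and 42 mm high, standing beyond the other end of the rail. Origin: centre of its underside.
- screwdriver: Bystander: screwdriver lying in front of the rack. Origin: underside, near its middle.
- wrench: Bystander: steel wrench lying at the back right. Origin: underside, near its middle.
- impeller: Bystander: steel jet-pump impeller, about 116 mm across, 66 mm high, standing behind the rack. Origin: centre of its underside.
- carton: Bystander: small cardboard carton 60 x 45 x 50 mm at the back left. Origin: centre of its underside.
Not all that is in view belongs to the job. Leave any orange or pink look-alike of the sheet alone.

How it is judged (in metres and radians):
On the way, in this order (a step that is already met when the one before it is completed fails the run):
1. the keeper is slid aside, clear of the nest ((value of joint keeper above 0.06 m or value of joint keeper below -0.06 m)), for 0.1 s.
2. the separator sheet lies flat on the bottom plate in the nest, released (x of sheet in the frame of nest between -0.006 and 0.006 m and y of sheet in the frame of nest between -0.006 and 0.006 m and z of sheet in the frame of nest between 0.0115 and 0.0165 m and angle between the y axis of each of sheet, plate_low and the y axis of rack, either way round below 0.12 rad and angle between each of sheet, plate_low's own z axis and vertical below 0.06 rad and x of plate_low in the frame of nest between -0.006 and 0.006 m and y of plate_low in the frame of nest between -0.006 and 0.006 m and z of plate_low in the frame of nest between -0.0025 and 0.0025 m and contact force between the fingers and sheet below 0.3 N and linear speed of sheet below 0.02 m/s), for 0.2 s.
3. the second plate lies flat on the sheet in the nest, released (x of plate_next in the frame of nest between -0.006 and 0.006 m and y of plate_next in the frame of nest between -0.006 and 0.006 m and z of plate_next in the frame of nest between 0.0175 and 0.0225 m and angle between the y axis of each of plate_next, sheet and the y axis of rack, either way round below 0.12 rad and angle between each of plate_next, sheet's own z axis and vertical below 0.06 rad and x of sheet in the frame of nest between -0.006 and 0.006 m and y of sheet in the frame of nest between -0.006 and 0.006 m and z of sheet in the frame of nest between 0.0115 and 0.0165 m and contact force between the fingers and plate_next below 0.3 N and linear speed of plate_next below 0.02 m/s), for 0.2 s.
At the end, for the whole second after the job is handed in: Bottom plate, separator sheet and second plate lie flat (within 3.5 degrees) on one another in the nest, in that order, each within 6 mm of the nest's centre in either direction and 7 degrees of its direction, at rest; the keeper stands still within 10 mm of the centre of the stack (x of plate_low in the frame of nest between -0.006 and 0.006 m and y of plate_low in the frame of nest between -0.006 and 0.006 m and z of plate_low in the frame of nest between -0.0025 and 0.0025 m and angle between the y axis of each of plate_low, sheet, plate_next and the y axis of rack, either way round below 0.12 rad and angle between each of plate_low, sheet, plate_next's own z axis and vertical below 0.06 rad and x of sheet in the frame of nest between -0.006 and 0.006 m and y of sheet in the frame of nest between -0.006 and 0.006 m and z of sheet in the frame of nest between 0.0115 and 0.0165 m and x of plate_next in the frame of nest between -0.006 and 0.006 m and y of plate_next in the frame of nest between -0.006 and 0.006 m and z of plate_next in the frame of nest between 0.0175 and 0.0225 m and value of joint keeper between -0.01 and 0.01 m and linear speed of each of plate_low, sheet, plate_next below 0.02 m/s and velocity of joint keeper between -0.01 and 0.01 m/s); the robot touches nothing.
It fails at once if the two metal plates touch each other (contact force between plate_next and plate_low above 0.3 N).
It fails at once if the sheet or the plate is dropped (falls free by more than about 10 mm) ((contact force between the fingers and sheet below 0.05 N and linear speed of sheet above 0.45 m/s) or (contact force between the fingers and plate_next below 0.05 N and linear speed of plate_next above 0.45 m/s)).
It fails at once if the bottom plate is moved by more than 12 mm (distance of plate_low from where it was at the start of the episode above 0.012 m).
It fails at once if a bystander is moved by more than 30 mm (distance of any of offcut, flange, can, tin, screwdriver, wrench, impeller, carton from where it was at the start of the episode above 0.03 m).
It fails at once if the can or the tin is tipped (angle between any of can, tin's own z axis and vertical above 0.5 rad).
It also fails if it takes over 72 s, if anything falls off the work surface, if the arm or the gripper's body presses on something with over 40 N, if the wrist force passes 120 N, or if a joint passes its speed limit or range.

## Working session

There is one attempt and no reset: what is moved stays moved. The work goes in short steps, Python scripts to look and compute and a shell command to move; the robot and the scene stay as the last step left them, time stands still between calls to the robot, and variables do not carry over. Pictures are saved under pics/ and viewed, at most 10 in all, crops included, and the job is handed in when it is done.

```bash
mkdir -p pics; ls; cat > h.py <<'E'
import numpy as np, cv2
from bench import r
def cam(p): 
    R=cv2.Rodrigues(np.array(p["rvec"],float))[0]; return np.array(p["K"]),R,np.array(p["tvec"],float).ravel()
def cloud(p):
    K,R,t=cam(p); Z=p["range_z"].astype(float); v,u=np.mgrid[:480,:640]
    c=np.stack([(u-K[0,2])/K[0,0]*Z,(v-K[1,2])/K[1,1]*Z,Z],-1)
    w=(c-t)@R; w[Z<=0]=np.nan; return w
def save(p,n): cv2.imwrite(f"pics/{n}.png",cv2.cvtColor(p["pixels"],cv2.COLOR_RGB2BGR))
def rect(w,m,zlo,zhi):
    s=m&(w[...,2]>zlo)&(w[...,2]<zhi); P=w[s]
    (c,sz,a)=cv2.minAreaRect(P[:,:2].astype(np.float32)); return len(P),np.round(c,1),np.round(sz,1),round(a,1),np.round(np.median(P[:,2]),1)
E
python3 - <<'E'
from h import *
ims=[]
for n in ("side","top"):
    p=r.snapshot(n); save(p,n+"0"); w=cloud(p); K,R,t=cam(p); print(n,"cam pos",-R.T@t)
    for t in ("sheet","plate_next","rack","keeper","keeper_grip","offcut","flange","can","tin","impeller"):
        for d in r.outline_of(p,t)[:4]:
            m=d["region"]&np.isfinite(w[...,2])
            if m.sum()<10: continue
            z=w[m][:,2]; zt=np.percentile(z,90)
            try: print(t,round(d["score"],2),np.round(d["bbox"]),rect(w,m,zt-4,zt+6))
            except Exception as e: print(t,e)
s=r.sense(); print(s)
E
```

```text
pics
side cam pos [ -53.86755146 -937.36334788  931.03561621]
sheet 0.74 [198. 204. 234. 218.] (255, array([360.6, 475.9]), array([ 59.1, 111.3]), 40.3, np.float64(6.7))
sheet 0.73 [181. 250. 220. 267.] (378, array([230.5, 269.4]), array([ 60.1, 109.1]), 62.5, np.float64(6.8))
sheet 0.58 [228. 224. 261. 244.] (306, array([378.3, 308.3]), array([ 57.7, 115.6]), 16.7, np.float64(6.5))
plate_next 0.83 [268. 203. 303. 229.] (263, array([545.1, 341.2]), array([ 58.4, 114.7]), 15.7, np.float64(14.8))
rack 0.93 [310. 236. 379. 296.] (264, array([561.9,  11.6]), array([ 34.1, 112.4]), 80.6, np.float64(56.1))
rack 0.3 [426. 352. 462. 381.] (550, array([ 562.3, -385.3]), array([73. , 57.9]), 70.9, np.float64(6.5))
keeper 0.56 [326. 240. 368. 265.] (37, array([602.3,   4.2]), array([17.8, 26.4]), 87.4, np.float64(84.7))
keeper_grip 0.67 [329. 239. 365. 264.] (37, array([602.3,   4.2]), array([17.8, 26.4]), 87.4, np.float64(84.7))
offcut 0.59 [428. 353. 461. 380.] (508, array([ 562.8, -385.6]), array([69.4, 56.4]), 72.3, np.float64(6.6))
offcut 0.21 [270. 206. 305. 227.] (259, array([545.2, 341.
[... 2500 characters left out ...]
t64(62.6))
{'time': 1.1, 'joint_pos': array([ 6.83297408e+01,  7.47293468e+00,  8.52677181e+01, -5.20699217e-04,
        8.72609058e+01, -4.89483408e+00]), 'qd': array([-0.08336085, -0.03643318,  0.06420858,  0.03131112, -0.02191271,
       -0.010874  ]), 'joint_efforts': array([ 7.15725037e-04, -5.69342315e+01, -5.00869668e+01, -1.87776773e-04,
        1.39820546e-03,  3.13918781e-05]), 'tool_pos': array([173.17385879, 574.47012423, 231.27455514]), 'tcp_rot': array([-1.79998403e+02,  3.85220862e-04,  1.63224600e+02]), 'ft_force': array([ 0.27655266,  0.9290517 , -0.76276594]), 'wrist_torque': array([ 0.03201927,  0.0238996 , -0.0117692 ]), 'grip_force': 0.0, 'finger_gap': 85.48437767879902}
```

```bash
python3 - <<'E'
from h import *
p=r.snapshot("top"); a=p["pixels"][190:400,110:410]; 
cv2.imwrite("pics/c1.png",cv2.cvtColor(cv2.resize(a,None,fx=2.6,fy=2.6,interpolation=cv2.INTER_CUBIC),cv2.COLOR_RGB2BGR))
for u,v in ((145,296),(215,362),(212,295),(496,262)): print(u,v,np.median(p["pixels"][v-4:v+5,u-4:u+5].reshape(-1,3),0))
w=cloud(p)
# rail top/base, corner walls
v,u=np.mgrid[:480,:640]; m=(u>296)&(u<402)&(v>200)&(v<290)&np.isfinite(w[...,2])
for lo,hi in ((5,13),(21,27),(37,42.5),(52,60),(88,96)): print(lo,hi,rect(w,m,lo,hi))
E
```

```text
145 296 [255. 171.  30.]
215 362 [255. 199. 230.]
212 295 [242. 197. 124.]
496 262 [241. 195. 122.]
5 13 (1714, array([564.2, -11.1]), array([232. , 269.6]), 5.8, np.float64(9.7))
21 27 (945, array([549.8,   3.6]), array([259.8, 118.8]), 82.7, np.float64(23.7))
37 42.5 (132, array([527.7,   8.1]), array([127.9,  74.5]), 82.2, np.float64(40.1))
52 60 (411, array([561.9,  11.8]), array([ 27.9, 111.4]), 82.4, np.float64(56.4))
88 96 (68, array([603.2,   6.1]), array([15.1, 25.8]), 83.4, np.float64(91.8))
```

View pics/c1.png

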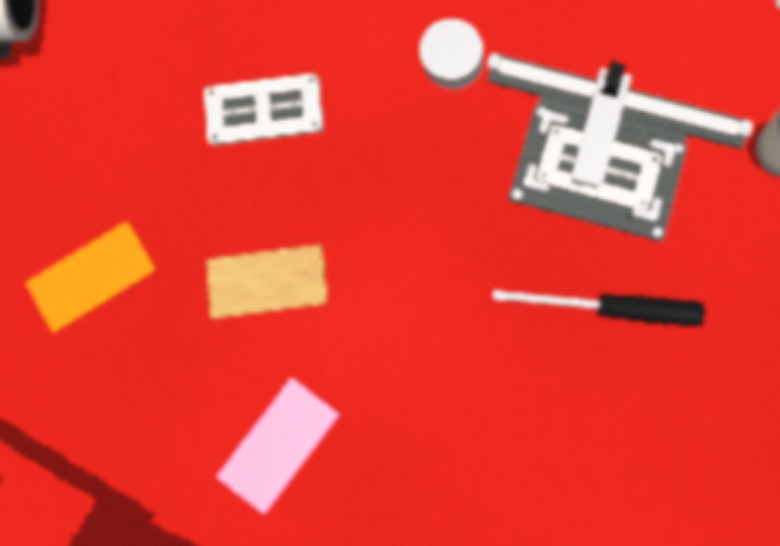

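View pics/side0.png

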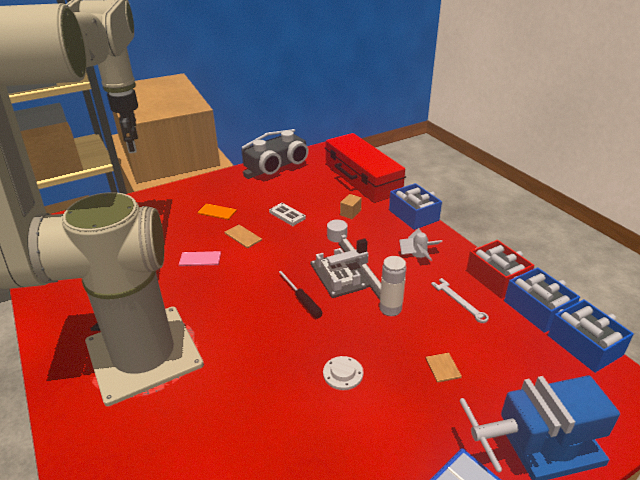

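The three full-size candidates in the top view are orange (145,296), pink (215,362) and brown-grained (212,295). The brown one is the sheet: it is the same board as the offcut (496,262) and measures 56×110, and the crop confirms it. The keeper is at about +8 mm, so I'll slide it to +y, towards the low tin.

```bash
cat > go.py <<'E'
import sys
from h import *
from scipy.spatial.transform import Rotation as Ro
x,y,z,psi=map(float,sys.argv[1:5])
s=r.sense(); R=Ro.from_euler("xyz",s["tcp_rot"],degrees=True); T=Ro.from_euler("xyz",[180,0,psi],degrees=True)
d=R.inv().apply(np.array([x,y,z])-s["tool_pos"])/1000; v=(R.inv()*T).as_rotvec()
print(np.round(d,4),np.round(v,4),"t",round(s["time"],2),"rows",np.linalg.norm(d)/.0625,np.degrees(np.linalg.norm(v))/10.7)
E
python3 go.py 600 6 235 82.5
```

```text
[-0.5728 -0.4211 -0.0037] [ 0.     -0.      1.4089] t 1.15 rows 11.374729844006149 7.544485445541657
```

```bash
python3 -m jog '[-0.573,-0.421,-0.004,0,0,1.409,-0.573,-0.421,-0.004,0,0,1.409,-0.573,-0.421,-0.004,0,0,1.409,-0.573,-0.421,-0.004,0,0,1.409,-0.573,-0.421,-0.004,0,0,1.409,-0.573,-0.421,-0.004,0,0,1.409,-0.573,-0.421,-0.004,0,0,1.409,-0.573,-0.421,-0.004,0,0,1.409]' 0 30; python3 go.py 600 6 235 82.5
```

```text
time: 2.15
tool_pos: [474.6, 172.9, 234.5]
tcp_rot: [179.9, -0.0, 82.2]
ft_force: [0.8, 0.8, -0.1]
finger_gap: 43.1
grip_force: 0.0
[-0.1485  0.1469 -0.0004] [ 0.001  -0.0005 -0.0047] t 2.15 rows 3.341161486808181 0.025849409489320796
```

```bash
python3 -m jog '[-0.1485,0.147,0,0,0,-0.005,-0.1485,0.147,0,0,0,-0.005,-0.1485,0.147,0,0,0,-0.005,-0.1485,0.147,0,0,0,-0.005,-0.1485,0.147,0,0,0,-0.005]'; python3 - <<'E'
from h import *
for i in range(1):
    p=r.snapshot("wrist"); save(p,"w1"); w=cloud(p); K,R,t=cam(p); print("cam",-R.T@t)
    v,u=np.mgrid[:480,:640]; m=np.isfinite(w[...,2])&(np.hypot(w[...,0]-560,w[...,1]-8)<140)
    for lo,hi in ((8,13),(21,27),(37,42.5),(52,60),(88,96)):
        try: print(lo,hi,rect(w,m,lo,hi))
        except Exception as e: print(e)
E
python3 go.py 603 6.3 120 82.5
```

```text
time: 2.78
tool_pos: [600.1, 7.3, 233.7]
tcp_rot: [-179.9, -0.0, 82.7]
ft_force: [-0.4, 1.1, -0.1]
finger_gap: 42.7
grip_force: 0.0
cam [610.08603715  86.04122724 376.09623357]
8 13 (9895, array([548.9,   6.5]), array([261.1, 139.8]), 82.4, np.float64(9.6))
21 27 (6636, array([554.5,   7.4]), array([242.7, 120.5]), 79.8, np.float64(23.5))
37 42.5 (1096, array([553.7,   5.3]), array([128.8, 124.4]), 82.4, np.float64(39.6))
52 60 (3155, array([562.4,  12.9]), array([ 28.3, 109.8]), 82.6, np.float64(55.7))
88 96 (613, array([604.4,   7.5]), array([15.6, 25.1]), 83.2, np.float64(91.6))
[-0.0019  0.0038  0.1138] [-0.001  -0.0005  0.0042] t 2.83 rows 1.8219041793614104 0.023100013428609123
```

View pics/w1.png

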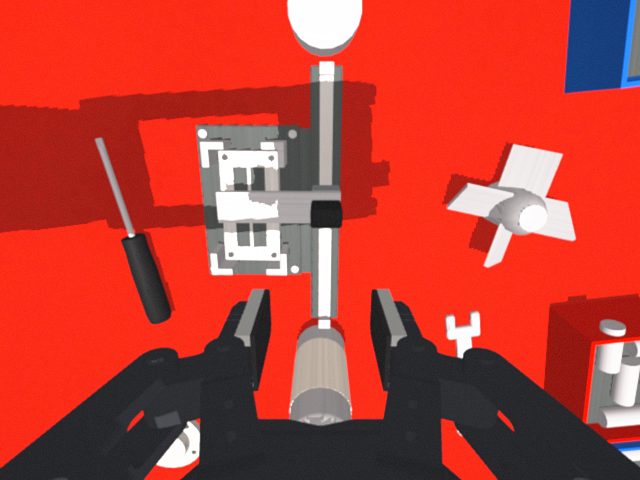

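```bash
python3 -m jog '[0,0.0036,0.06,0,0,0,0,0.0036,0.12,0,0,0,0,0.0036,0.155,0,0,0,0,0.0036,0.170,0,0,0,0,0.0036,0.170,0,0,0]' && python3 -m jog '[0,0,0,0,0,0,0,0,0,0,0,0,0,0,0,0,0,0,0,0,0,0,0,0]' -1 40
```

```text
time: 3.45
tool_pos: [602.8, 9.0, 64.0]
tcp_rot: [-179.9, -0.0, 82.9]
ft_force: [0.1, 0.3, 0.9]
finger_gap: 42.6
grip_force: 0.0
time: 3.95
tool_pos: [605.0, 8.0, 66.7]
tcp_rot: [179.8, -0.0, 82.8]
ft_force: [-1.5, 2.1, 6.9]
finger_gap: 25.4
grip_force: 41.3
```

```bash
python3 -m jog '[0.012,0,0,0,0,0,0.034,0,0,0,0,0,0.058,0,0,0,0,0,0.076,0,0,0,0,0,0.085,0,0,0,0,0,0.085,0,0,0,0,0,0.085,0,0,0,0,0]' && python3 -m jog '[0,0,0,0,0,0,0,0,0,0,0,0,0,0,0,0,0,0,0,0,-0.06,0,0,0,0,0,-0.12,0,0,0,0,0,-0.18,0,0,0,0,0,-0.18,0,0,0]' 0.2; python3 - <<'E'
from h import *
for n in ("top","wrist"):
    p=r.snapshot(n); w=cloud(p)
    m=np.isfinite(w[...,2])&(np.hypot(w[...,0]-560,w[...,1]-20)<150)
    for lo,hi in ((52,60),(88,96)): print(n,lo,hi,rect(w,m,lo,hi))
    for q in ("plate_low","nest"):
      for d in r.outline_of(p,q)[:2]:
        try: print(q,d["score"],rect(w,d["region"],22,27))
        except Exception as e: print(q,"err")
    yy=np.array([-np.sin(np.radians(-7.5)),np.cos(np.radians(-7.5))]); xx=np.array([yy[1],-yy[0]])
    q=w[...,:2]-[528,8]; a=q@xx; b=q@yy
    m2=np.isfinite(w[...,2])&(abs(a)<42)&(abs(b)<70)
    print("walls",rect(w,m2,37,42.5)); m3=m2&(abs(a)<33)&(abs(b)<60); print("low",rect(w,m3,22,26))
E
python3 go.py 379.5 309.2 150 105.2
```

```text
time: 4.82
tool_pos: [616.4, 92.6, 66.8]
tcp_rot: [179.7, -0.1, 82.8]
ft_force: [1.7, 2.2, 6.4]
finger_gap: 25.2
grip_force: 41.2
time: 5.7
tool_pos: [617.4, 92.4, 251.8]
tcp_rot: [179.3, -0.1, 82.8]
ft_force: [0.0, 0.9, 0.4]
finger_gap: 51.3
grip_force: 0.0
top 52 60 (27, array([617. ,  90.3]), array([28.7, 18.2]), 88.8, np.float64(56.2))
top 88 96 (66, array([614.8,  90.5]), array([15.9, 26.5]), 83.3, np.float64(91.3))
plate_low 0.54 (186, array([524.9, -32.1]), array([54.9, 31.1]), 3.1, np.float64(24.4))
nest 0.72 (133, array([549.1,   4.5]), array([256.6, 117.8]), 82.6, np.float64(23.7))
walls (60, array([520.8, -44.6]), array([21.7, 74.8]), 82.3, np.float64(40.0))
low (188, array([524. , -33.7]), array([59.5, 36.9]), 1.0, np.float64(24.0))
wrist 52 60 (3021, array([574.,  97.]), array([ 28.7, 110.3]), 82.4, np.float64(55.7))
wrist 88 96 (589, array([615.9,  91.4]), array([16.5, 25. ]), 82.3, np.float64(91.5))
plate_low 0.86 (3651, array([530.8,   8.8]), array([110.7,  55.9]), 82.3, np.float64(23.8))
nest 0.97 (760, array([552.5,  11.9]), array([252.8, 122.4]), 80.6, np.float64(22.6))
nest 0.31 (3, array([608. ,  85.3]), array([44.2,  1. ]), 87.8, np.float64(25.3))
walls (658, array([529. ,   9.2]), array([128.3,  74.3]), 82.3, np.float64(39.6))
low (3771, array([529.2,   8.4]), array([118.3,  60.6]), 83.7, np.float64(23.8))
[ 0.1861 -0.2586  0.0925] [-0.0039  0.     -0.3913] t 6.0 rows 5.308097537649517 2.0954861856464606
```

```bash
python3 -m jog '[0.1861,-0.2586,0.04,-0.004,0,-0.391,0.1861,-0.2586,0.04,-0.004,0,-0.391,0.1861,-0.2586,0.04,-0.004,0,-0.391,0.1861,-0.2586,0.04,-0.004,0,-0.391,0.1861,-0.2586,0.04,-0.004,0,-0.391,0.1861,-0.2586,0.04,-0.004,0,-0.391,0.1861,-0.2586,0.04,-0.004,0,-0.391]' 0.58; python3 - <<'E'
from h import *
for i in range(2):
    p=r.snapshot("wrist"); w=cloud(p)
    for d in r.outline_of(p,"sheet")[:3]: print(d["score"],d["bbox"],rect(w,d["region"],4,9), np.median(p["pixels"][d["region"]],0))
    q=np.isfinite(w[...,2])&(np.hypot(w[...,0]-379,w[...,1]-309)<64); print(rect(w,q,4,9))
print(r.sense()["tool_pos"],r.sense()["tcp_rot"],r.sense()["finger_gap"])
E
python3 go.py 379.5 309.2 25 105.2
```

```text
time: 6.88
tool_pos: [380.4, 309.2, 203.3]
tcp_rot: [179.8, 0.1, 105.3]
ft_force: [0.1, -0.7, 0.1]
finger_gap: 67.5
grip_force: 0.0
0.85 [95.6, 136.5, 220.5, 256.5] (6688, array([232. , 272.1]), array([ 56.3, 110.1]), 61.7, np.float64(5.8)) [255. 189. 229.]
0.75 [316.4, 1.4, 410.9, 80.9] (4877, array([376.1, 462.8]), array([56.3, 66.9]), 40.7, np.float64(5.8)) [255. 190.   0.]
0.57 [292.1, 142.3, 349.6, 256.9] (6624, array([380.2, 311.1]), array([ 56. , 109.9]), 15.4, np.float64(5.7)) [160. 119.  75.]
(6649, array([380.2, 311.1]), array([ 56. , 109.9]), 15.4, np.float64(5.6))
0.83 [287.4, 141.2, 347.5, 255.4] (6678, array([380.3, 311. ]), array([ 56. , 110.1]), 15.4, np.float64(5.7)) [160. 118.  75.]
0.76 [89.4, 133.4, 223.1, 256.5] (6794, array([231.9, 272. ]), array([ 56.9, 110.2]), 61.6, np.float64(5.8)) [255.  168.  206.5]
0.56 [312.1, 1.6, 409.2, 79.1] (4727, array([376.5, 462.2]), array([56. , 65.4]), 40.6, np.float64(5.8)) [255. 190.   0.]
(6700, array([380.3, 311. ]), array([ 56.1, 110.1]), 15.4, np.float64(5.7))
[382.05026572 308.36771575 204.1274207 ] [1.79771820e+02 6.21944641e-02 1.05071170e+02] 67.59998528111784
[ 0.0017 -0.003   0.1791] [ 0.004   0.0011 -0.0022] t 7.08 rows 2.8663601179860696 0.025164282483035698
```

```bash
python3 -m jog '[0.0016,0,0.06,0.003,0,-0.003,0.0016,0,0.12,0.003,0,-0.003,0.0016,0,0.165,0.003,0,-0.003,0.0016,0,0.188,0.003,0,-0.003,0.0016,0,0.188,0.003,0,-0.003,0.0016,0,0.188,0.003,0,-0.003]' 0.48; python3 - <<'E'
from h import *
a=[]
for i in range(6):
    p=r.snapshot("wrist"); s=r.sense(); a.append(np.r_[s["tool_pos"],s["tcp_rot"]%360,s["ft_force"]])
a=np.array(a); print(a.mean(0).round(2),a.std(0).round(2)); save(p,"w2")
w=cloud(p); q=np.isfinite(w[...,2])&(np.hypot(w[...,0]-379,w[...,1]-309)<64); print(rect(w,q,4,9))
E
```

```text
time: 7.82
tool_pos: [382.6, 311.0, 17.4]
tcp_rot: [179.9, 0.0, 105.3]
ft_force: [1.0, 0.3, 0.3]
finger_gap: 63.2
grip_force: 0.0
[ 3.8250e+02  3.1147e+02  1.7640e+01  1.7980e+02  2.4000e+02  1.0534e+02
  3.3000e-01 -1.3000e-01 -2.0000e-02] [3.700e-01 1.000e-01 3.100e-01 3.000e-02 1.697e+02 2.000e-02 5.100e-01
 3.600e-01 4.000e-01]
(25910, array([380.4, 310.7]), array([ 56.2, 110.4]), 15.4, np.float64(5.7))
```

View pics/w2.png

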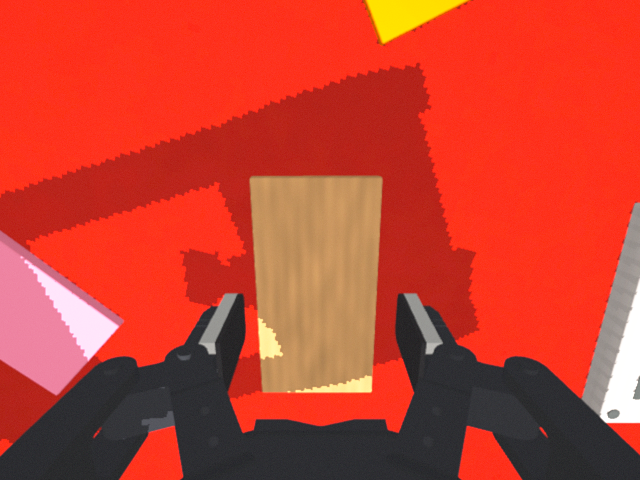

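```bash
python3 -m jog '[0,-0.002,0.008,0.003,0,0,0,-0.002,0.014,0.003,0,0,0,-0.002,0.015,0.003,0,0,0,-0.002,0.015,0.003,0,0]'; for i in 1 2 3; do python3 -c "
from h import *
s=r.sense();print(s['tool_pos'],s['ft_force'])"; done
```

```text
time: 8.62
tool_pos: [379.1, 310.2, 0.8]
tcp_rot: [-179.8, 0.1, 105.4]
ft_force: [-0.5, -1.0, 0.6]
finger_gap: 63.1
grip_force: 0.0
[379.11624522 310.24195037   0.79856884] [-0.48420681 -1.01412499  0.60299047]
[379.11624522 310.24195037   0.79856884] [-0.48420681 -1.01412499  0.60299047]
[379.11624522 310.24195037   0.79856884] [-0.48420681 -1.01412499  0.60299047]
```

Step down until contact with the bench.

```bash
python3 -m jog '[0,0.001,0.0015,0,0,0,0,0.001,0.0015,0,0,0]'|egrep 'pos|force'; python3 -m jog '[0,0,0.001,0,0,0,0,0,0.001,0,0,0]'|egrep 'pos|force';  python3 -m jog '[0,0,0.001,0,0,0,0,0,0.001,0,0,0]'|egrep 'pos|force'
```

```text
tool_pos: [380.4, 310.7, -0.4]
ft_force: [0.5, -0.5, -0.1]
grip_force: 0.0
tool_pos: [380.2, 310.6, -1.5]
ft_force: [-1.2, -0.0, 0.5]
grip_force: 0.0
tool_pos: [380.2, 310.6, -2.5]
ft_force: [-0.6, 0.1, -0.6]
grip_force: 0.0
```

```bash
python3 -m jog '[0,0,0.001,0,0,0,0,0,0.001,0,0,0]'|egrep 'pos|force'; python3 -m jog '[0,0,0.001,0,0,0,0,0,0.001,0,0,0]'|egrep 'pos|force';  python3 -m jog '[0,0,0,0,0,0,0,0,0,0,0,0,0,0,0,0,0,0]' 0.2 30
```

```text
tool_pos: [380.2, 310.6, -3.5]
ft_force: [-0.0, -0.7, 0.4]
grip_force: 0.0
tool_pos: [380.2, 310.6, -4.5]
ft_force: [0.0, 0.6, -1.2]
grip_force: 0.0
time: 10.25
tool_pos: [380.8, 310.9, -3.9]
tcp_rot: [-179.9, 0.0, 105.4]
ft_force: [0.1, -0.4, 6.2]
finger_gap: 55.0
grip_force: 35.7
```

```bash
python3 -m jog '[0,0,-0.005,0,0,0,0,0,-0.03,0,0,0,0,0,-0.08,0,0,0,0,0,-0.135,0,0,0,0,0,-0.15,0,0,0,0,0,-0.15,0,0,0,0,0,-0.15,0,0,0]'; python3 - <<'E'
from h import *
p=r.snapshot("wrist"); save(p,"w3"); w=cloud(p)
for d in r.outline_of(p,"sheet")[:2]: print(d["score"],d["bbox"],np.median(p["pixels"][d["region"]],0))
m=np.isfinite(w[...,2])&(np.hypot(w[...,0]-380,w[...,1]-311)<70)&(w[...,2]>120)&(w[...,2]<165)
v,u=np.mgrid[:480,:640]; m&=(u>250)&(u<385)&(v>170)
P=w[m]; print(np.percentile(P[:,2],[5,50,95]),rect(w,m,100,170))
A=np.c_[P[:,:2],np.ones(len(P))]; print("slope",np.linalg.lstsq(A,P[:,2],rcond=None)[0])
s=r.sense(); print(s["tool_pos"],s["tcp_rot"],s["ft_force"],s["finger_gap"],s["grip_force"])
E
```

```text
time: 11.12
tool_pos: [379.4, 310.0, 143.4]
tcp_rot: [-179.7, 0.1, 105.4]
ft_force: [0.0, -0.2, -1.2]
finger_gap: 55.0
grip_force: 32.1
0.93 [242.3, 187.5, 395.9, 425.5] [158. 117.  74.]
0.89 [327.6, 2.4, 434.3, 72.9] [255. 188.   0.]
[152.0179255  152.98717088 153.94690444] (31092, array([379.2, 310. ]), array([ 56. , 110.8]), 15.7, np.float64(153.0))
slope [-7.31408939e-03 -3.25217490e-03  1.56770440e+02]
[379.31944712 309.96414699 143.27403565] [-1.79661201e+02  1.15549528e-01  1.05353531e+02] [-0.49302094  0.47935206 -0.44325292] 54.83083238776031 32.09645211696625
```

View pics/w3.png

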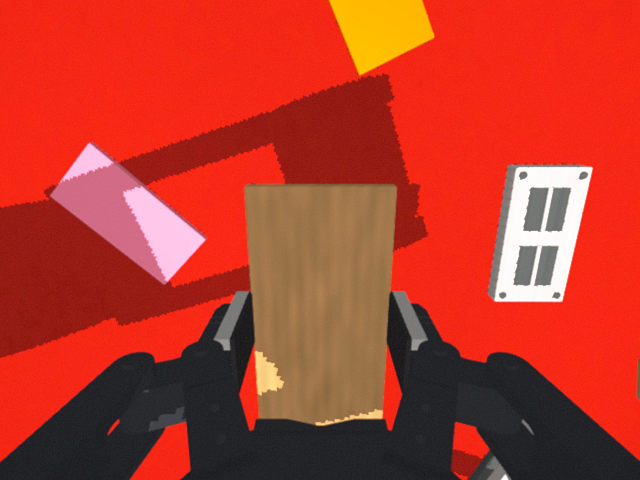

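```bash
python3 go.py 528.7 8.9 143 82.4
```

```text
[-0.3299  0.0643  0.0006] [-0.0054  0.0032  0.4006] t 11.22 rows 5.377386613461788 2.145415214688272
```

```bash
python3 -m jog '[-0.04,0.008,0,-0.005,0.002,0.05,-0.09,0.0175,0,-0.005,0.003,0.12,-0.15,0.029,0,-0.005,0.003,0.19,-0.21,0.041,0,-0.005,0.003,0.26,-0.265,0.052,0,-0.005,0.003,0.33,-0.305,0.06,0,-0.005,0.003,0.38,-0.33,0.0643,0,-0.005,0.003,0.4006,-0.33,0.0643,0,-0.005,0.003,0.4006]'; python3 -m jog '[0,0,0,0,0,0,0,0,0,0,0,0]'; python3 go.py 528.7 8.9 50 82.4; python3 - <<'E'
from h import *
p=r.snapshot("wrist"); save(p,"w4"); w=cloud(p)
yy=np.array([np.cos(np.radians(82.4)),np.sin(np.radians(82.4))]); xx=np.array([yy[1],-yy[0]])
q=w[...,:2]-[528.5,8.8]; a=q@xx; b=q@yy
m=np.isfinite(w[...,2])&(abs(a)<44)&(abs(b)<72)
s=m&(w[...,2]>37)&(w[...,2]<42.5); print(s.sum(),np.percentile(a[s],[0,1,99,100]),np.percentile(b[s],[0,1,99,100]))
s=np.isfinite(a)&(w[...,2]>140)&(w[...,2]<165)&(abs(a)<29.5)&(abs(b)<70); print(s.sum(),np.percentile(a[s],[0,1,99,100]),np.percentile(b[s],[0,1,99,100])); print(rect(w,s,140,165))
E
```

```text
time: 12.22
tool_pos: [529.5, 8.1, 144.1]
tcp_rot: [180.0, -0.1, 82.2]
ft_force: [0.4, 0.2, -0.6]
finger_gap: 54.9
grip_force: 32.1
time: 12.48
tool_pos: [529.3, 10.7, 145.2]
tcp_rot: [179.9, -0.1, 82.5]
ft_force: [-0.8, -0.1, -0.6]
finger_gap: 54.7
grip_force: 32.1
[-0.0021 -0.0006  0.0952] [ 0.0017 -0.0026  0.0015] t 12.47 rows 1.5236598859429193 0.018170551106395944
1067 [-36.47744101 -36.22671656  37.34882741  37.59975902] [42.14567303 42.41070882 64.05216173 64.16351404]
33159 [-29.39981468 -27.21027741  27.77701228  29.4235961 ] [-53.27614917 -48.79086511  56.61753417  57.07064062]
(33159, array([528.7,  10.7]), array([110.3,  58.8]), 82.3, np.float64(154.9))
```

View pics/w4.png

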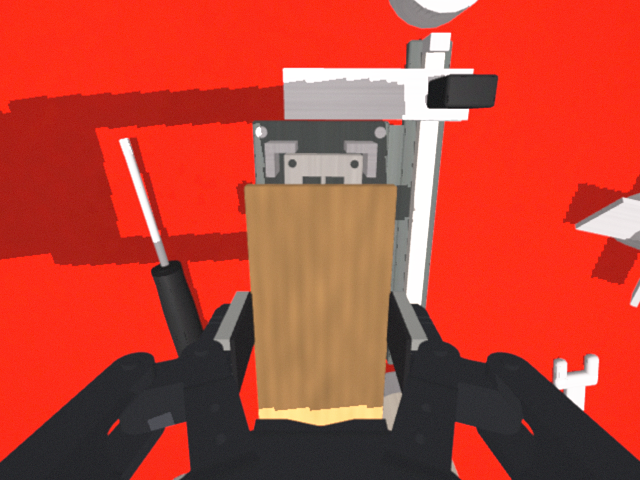

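```bash
python3 -m jog '[-0.0018,0,0.03,0.001,-0.002,0,-0.0018,0,0.07,0.001,-0.002,0,-0.0018,0,0.09,0.001,-0.002,0,-0.0018,0,0.095,0.001,-0.002,0,-0.0018,0,0.095,0.001,-0.002,0]'; python3 - <<'E'
from h import *
p=r.snapshot("wrist"); w=cloud(p)
yy=np.array([np.cos(np.radians(82.4)),np.sin(np.radians(82.4))]); xx=np.array([yy[1],-yy[0]])
q=w[...,:2]-[528.5,8.8]; a=q@xx; b=q@yy
m=np.isfinite(w[...,2])&(abs(a)<44)&(abs(b)<72)
s=m&(w[...,2]>37)&(w[...,2]<42.5); print(s.sum(),np.percentile(a[s],[0,1,99,100]),np.percentile(b[s],[0,1,99,100]))
s=m&(w[...,2]>55)&(w[...,2]<66); print(s.sum(),np.percentile(a[s],[0,1,99,100]),np.percentile(b[s],[0,1,99,100])); print(rect(w,s&(b>20),50,70),np.median(w[s][:,2]))
z=r.sense(); print(z["tool_pos"],z["tcp_rot"],z["ft_force"])
E
```

```text
time: 13.15
tool_pos: [530.2, 8.4, 51.2]
tcp_rot: [179.9, -0.0, 82.4]
ft_force: [0.6, 0.8, -0.2]
finger_gap: 55.2
grip_force: 32.1
3190 [-36.70294812 -36.30347148  37.46289608  37.912397  ] [-65.09490957 -63.2013202   63.96251854  64.0756416 ]
33138 [-39.36352782 -26.17720983  29.00430914  42.19868665] [-55.28822164 -50.83881371  54.53689936  54.99778594]
(13207, array([534.7,  45.8]), array([35. , 56.4]), 82.4, np.float64(60.9)) 60.835159145828115
[530.73615032   8.26988558  51.8468964 ] [ 1.79816710e+02 -2.41359344e-02  8.24362092e+01] [-0.4253516   0.33796249 -0.86357089]
```

```bash
python3 -m jog '[0,-0.0008,0.006,0,0,0,0,-0.0008,0.013,0,0,0,0,-0.0008,0.02,0,0,0,0,-0.0008,0.026,0,0,0,0,-0.0008,0.029,0,0,0,0,-0.0008,0.029,0,0,0]'; python3 -m jog '[0,0,0.001,0,0,0,0,0,0.001,0,0,0]'|egrep 'pos|force'
```

```text
time: 13.95
tool_pos: [529.0, 8.1, 21.4]
tcp_rot: [179.9, -0.0, 82.4]
ft_force: [-0.1, 0.5, -0.8]
finger_gap: 55.0
grip_force: 32.1
tool_pos: [529.4, 8.1, 20.9]
ft_force: [0.8, 0.2, -0.9]
grip_force: 32.1
```

```bash
python3 -m jog '[0,0,0.001,0,0,0,0,0,0.001,0,0,0]'|egrep 'pos|force'; python3 -m jog '[0,0,0.001,0,0,0,0,0,0.001,0,0,0]'|egrep 'pos|force'
```

```text
tool_pos: [529.5, 8.1, 20.1]
ft_force: [-0.4, 0.3, 3.1]
grip_force: 32.6
tool_pos: [529.6, 8.1, 20.0]
ft_force: [-6.9, 0.2, 14.1]
grip_force: 34.9
```

```bash
python3 -m jog '[0,0,-0.0008,0,0,0,0,0,-0.0008,0,0,0,0,0,-0.0008,0,0,0,0,0,-0.0008,0,0,0]' 0.45; python3 -m jog '[0,0,-0.004,0,0,0,0,0,-0.02,0,0,0,0,0,-0.06,0,0,0,0,0,-0.12,0,0,0,0,0,-0.17,0,0,0,0,0,-0.18,0,0,0,0,0,-0.18,0,0,0]' 0.58;  python3 - <<'E'
from h import *
for n in("wrist","top"):
    p=r.snapshot(n); w=cloud(p)
    yy=np.array([np.cos(np.radians(82.4)),np.sin(np.radians(82.4))]); xx=np.array([yy[1],-yy[0]])
    q=w[...,:2]-[528.5,8.8]; a=q@xx; b=q@yy
    m=np.isfinite(w[...,2])&(abs(a)<44)&(abs(b)<72)
    s=m&(w[...,2]>37)&(w[...,2]<42.5); print(rect(w,s,37,43),np.percentile(a[s],[1,99]),np.percentile(b[s],[1,99]))
    c=p["pixels"].astype(int); br=(c[...,0]-c[...,2]>25)&(abs(a)<32)&(abs(b)<60)
    print("sheet",rect(w,br,25,34))
    if n=="top":
        for d in r.outline_of(p,"plate_next")[:2]: print(d["score"],rect(w,d["region"],11,18))
z=r.sense(); print(z["tool_pos"],z["tcp_rot"],z["ft_force"])
E
python3 go.py 545 342 205 104.8
```

```text
time: 15.2
tool_pos: [529.1, 8.1, 19.3]
tcp_rot: [179.9, -0.0, 82.4]
ft_force: [0.6, 0.5, 0.1]
finger_gap: 61.5
grip_force: 0.0
time: 16.08
tool_pos: [529.6, 8.0, 200.9]
tcp_rot: [179.8, -0.0, 82.4]
ft_force: [-0.1, 0.3, -0.5]
finger_gap: 67.1
grip_force: 0.0
(1243, array([529.,   9.]), array([127.9,  74. ]), 82.3, np.float64(39.7)) [-36.3291746   37.25579793] [-63.27098134  63.63525636]
sheet (7753, array([528.8,   7.4]), array([112.2,  56.7]), 82.3, np.float64(29.7))
(120, array([528.,   8.]), array([127.8,  74.6]), 82.1, np.float64(39.7)) [-37.46080128  36.23563127] [-64.40555214  62.87220856]
sheet (685, array([528.8,   6.1]), array([113.1,  58.7]), 83.1, np.float64(30.1))
0.6 (809, array([544.8, 343. ]), array([ 56.9, 109.6]), 14.9, np.float64(14.3))
[527.77450954   8.18912303 197.54525677] [-1.79907569e+02 -1.19602028e-02  8.24005835e+01] [ 0.00505636 -0.6314323   0.01579322]
[ 0.3332 -0.0271 -0.0073] [-0.0016 -0.0005 -0.3909] t 16.23 rows 5.349410250519486 2.0934204003854373
```

```bash
python3 -m jog '[0.333,-0.027,-0.006,-0.002,0,-0.39,0.333,-0.027,-0.006,-0.002,0,-0.39,0.333,-0.027,-0.006,-0.002,0,-0.39,0.333,-0.027,-0.006,-0.002,0,-0.39,0.333,-0.027,-0.006,-0.002,0,-0.39,0.333,-0.027,-0.006,-0.002,0,-0.39,0.333,-0.027,-0.006,-0.002,0,-0.39,0.333,-0.027,-0.006,-0.002,0,-0.39]' 0.53; python3 - <<'E'
from h import *
A=[]
for i in range(3):
    p=r.snapshot("wrist"); w=cloud(p); s=r.sense(); A.append(np.r_[s["tool_pos"],s["tcp_rot"]%360])
    q=np.isfinite(w[...,2])&(np.hypot(w[...,0]-545,w[...,1]-342)<66); print(rect(w,q,10,18))
print(np.mean(A,0))
E
python3 go.py 545 342 20 104.8
```

```text
time: 17.23
tool_pos: [545.7, 340.7, 204.0]
tcp_rot: [179.9, 0.1, 104.7]
ft_force: [-0.2, -0.1, 0.2]
finger_gap: 65.4
grip_force: 0.0
(7043, array([546.4, 344.5]), array([ 56.1, 109.6]), 15.3, np.float64(13.8))
(7056, array([546.5, 344.1]), array([ 56. , 110.3]), 15.2, np.float64(13.8))
(7019, array([546.5, 344.1]), array([ 56.1, 110.1]), 15.2, np.float64(13.8))
[5.46148048e+02 3.40451703e+02 2.04867740e+02 1.79864722e+02
 6.88607378e-02 1.04676623e+02]
[ 0.002  -0.0014  0.1852] [ 0.0029  0.001  -0.0024] t 17.38 rows 2.9640796834751937 0.020949386885661222
```

```bash
python3 -m jog '[0.0034,0.0012,0.06,0.002,0,-0.009,0.0034,0.0012,0.12,0.002,0,-0.009,0.0034,0.0012,0.16,0.002,0,-0.009,0.0034,0.0012,0.178,0.002,0,-0.009,0.0034,0.0012,0.180,0.002,0,-0.009,0.0034,0.0012,0.180,0.002,0,-0.009]' 0.5; python3 - <<'E'
from h import *
A=[]
for i in range(4):
    p=r.snapshot("wrist"); w=cloud(p); s=r.sense(); A.append(np.r_[s["tool_pos"],s["tcp_rot"]%360])
q=np.isfinite(w[...,2])&(np.hypot(w[...,0]-545,w[...,1]-343)<66); print(rect(w,q,10,18))
print(np.mean(A,0).round(2))
E
python3 go.py 546.4 344.1 0 105.2
```

```text
time: 18.12
tool_pos: [548.7, 346.0, 27.9]
tcp_rot: [179.7, -0.0, 105.2]
ft_force: [1.4, -0.1, 0.6]
finger_gap: 64.1
grip_force: 0.0
(25157, array([546.7, 343.8]), array([ 56.3, 110.7]), 15.2, np.float64(13.8))
[548.7  346.18  28.04 179.7  269.99 105.26]
[-0.0014 -0.0025  0.0276] [0.0046 0.     0.0012] t 18.32 rows 0.4436201331619724 0.025238858350882718
```

```bash
python3 -m jog '[-0.0018,-0.0024,0.01,0.004,0,0,-0.0018,-0.0024,0.02,0.004,0,0,-0.0018,-0.0024,0.026,0.004,0,0,-0.0018,-0.0024,0.028,0.004,0,0,-0.0018,-0.0024,0.028,0.004,0,0]'; python3 - <<'E'
from h import *
p=r.snapshot("wrist"); w=cloud(p); s=r.sense(); print(s["tool_pos"],s["tcp_rot"],s["ft_force"])
v,u=np.mgrid[:480,:640]
q=np.isfinite(w[...,2])&(np.hypot(w[...,0]-545,w[...,1]-343)<66); print(rect(w,q,10,18))
E
```

```text
time: 18.95
tool_pos: [545.2, 343.0, -2.7]
tcp_rot: [-179.8, 0.0, 105.3]
ft_force: [-0.3, -0.2, -0.6]
finger_gap: 64.0
grip_force: 0.0
[545.48178171 343.1085693   -2.30532386] [-1.79870215e+02  3.85414460e-02  1.05267892e+02] [ 0.38502584  0.39678977 -0.25342383]
(34988, array([543.7, 347.3]), array([ 91.5, 105.5]), 11.7, np.float64(13.8))
```

```bash
python3 -m jog '[0,0.001,-0.002,0,0,0,0,0.001,-0.002,0,0,0]'|grep pos; python3 -m jog '[0,0,0,0,0,0,0,0,0,0,0,0,0,0,0,0,0,0,0,0,0,0,0,0]' 0.2 45; python3 -m jog '[0,0,-0.005,0,0,0,0,0,-0.03,0,0,0,0,0,-0.08,0,0,0,0,0,-0.125,0,0,0,0,0,-0.145,0,0,0,0,0,-0.145,0,0,0,0,0,-0.145,0,0,0]'; python3 - <<'E'
from h import *
p=r.snapshot("wrist"); save(p,"w5"); w=cloud(p)
v,u=np.mgrid[:480,:640]; m=np.isfinite(w[...,2])&(u>235)&(u<400)&(v>170)&(w[...,2]>140)&(w[...,2]<175)
P=w[m]; A=np.c_[P[:,:2],np.ones(len(P))]; print(rect(w,m,140,175),"slope",np.linalg.lstsq(A,P[:,2],rcond=None)[0])
s=r.sense(); print(s["tool_pos"],s["tcp_rot"],s["ft_force"],s["finger_gap"],s["grip_force"])
E
python3 go.py 528.7 8.6 145 82.3
```

```text
tool_pos: [546.9, 343.6, 0.3]
time: 19.75
tool_pos: [546.9, 343.6, 0.4]
tcp_rot: [-179.9, 0.0, 105.3]
ft_force: [0.1, 0.5, 5.6]
finger_gap: 55.0
grip_force: 49.1
time: 20.62
tool_pos: [545.3, 342.8, 141.7]
tcp_rot: [-179.6, 0.1, 105.3]
ft_force: [-0.1, -0.1, -3.2]
finger_gap: 54.8
grip_force: 48.5
(35520, array([543.6, 344.7]), array([ 65.6, 106.8]), 15.2, np.float64(155.0)) slope [-7.59294811e-03 -1.39747576e-02  1.64346252e+02]
[545.10183928 342.64548226 141.36916167] [-1.79595598e+02  9.86929411e-02  1.05261185e+02] [-0.32517256 -0.61074289 -2.70110111] 54.75596398729629 48.50164532661438
[-0.318  -0.1038 -0.0024] [-0.0066  0.0031  0.4007] t 20.68 rows 5.351481889057298 2.1462205263443574
```

View pics/w5.png

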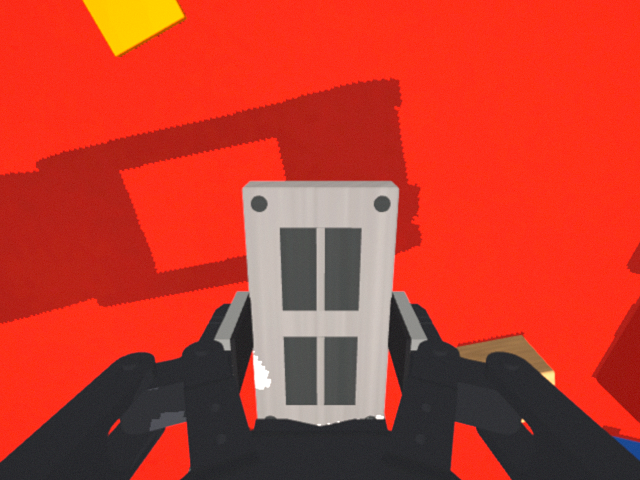

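```bash
python3 -m jog '[-0.04,-0.013,-0.002,-0.006,0.003,0.05,-0.09,-0.029,-0.002,-0.006,0.003,0.12,-0.15,-0.049,-0.002,-0.006,0.003,0.19,-0.21,-0.0685,-0.002,-0.006,0.003,0.26,-0.262,-0.0855,-0.002,-0.006,0.003,0.33,-0.3,-0.098,-0.002,-0.006,0.003,0.38,-0.318,-0.1038,-0.002,-0.006,0.003,0.4006,-0.318,-0.1038,-0.002,-0.006,0.003,0.4006]'; python3 -m jog '[0,0,0.015,0,0,0,0,0,0.035,0,0,0,0,0,0.045,0,0,0,0,0,0.045,0,0,0,0,0,0.045,0,0,0]'; cat > chk.py <<'E'
from h import *
import sys
lo,hi=map(float,sys.argv[1:])
p=r.snapshot("wrist"); w=cloud(p)
yy=np.array([np.cos(np.radians(82.4)),np.sin(np.radians(82.4))]); xx=np.array([yy[1],-yy[0]])
q=w[...,:2]-[529,8.9]; a=q@xx; b=q@yy
m=np.isfinite(w[...,2])&(abs(a)<44)&(abs(b)<72)
s=m&(w[...,2]>37)&(w[...,2]<42.5); print("walls",s.sum(),np.percentile(a[s],[1,99]).round(1),np.percentile(b[s],[0.5,99.5]).round(1))
s=m&(w[...,2]>lo)&(w[...,2]<hi)&(b>25); print("plate",s.sum(),np.percentile(a[s],[1,99]).round(1),np.percentile(b[s],[99.5]).round(1),rect(w,s,lo,hi))
z=r.sense(); print(z["tool_pos"],z["tcp_rot"],z["ft_force"])
E
python3 chk.py 95 125; python3 go.py 528.9 8.9 60 82.4
```

```text
time: 21.68
tool_pos: [529.5, 8.6, 145.8]
tcp_rot: [179.9, -0.1, 82.2]
ft_force: [-0.6, 1.0, -1.6]
finger_gap: 54.7
grip_force: 48.6
time: 22.3
tool_pos: [530.8, 9.9, 102.5]
tcp_rot: [179.8, -0.2, 82.3]
ft_force: [-0.6, -0.5, -2.1]
finger_gap: 54.4
grip_force: 48.6
walls 1343 [-36.7  36.8] [46.  63.9]
plate 13333 [-25.9  28.5] [56.6] (13333, array([535.7,  49.2]), array([31.7, 56.2]), 82.4, np.float64(116.1))
[530.98685979   9.69066514 102.8292831 ] [ 1.79738900e+02 -1.51018369e-01  8.23367634e+01] [-0.8242813  -0.02276371 -2.36379814]
[-0.0012 -0.0022  0.0428] [ 0.0046 -0.0026 -0.0011] t 22.35 rows 0.6861981290119983 0.028808991516787577
```

```bash
python3 -m jog '[-0.0015,-0.0015,0.02,0.004,-0.003,0,-0.0015,-0.0015,0.04,0.004,-0.003,0,-0.0015,-0.0015,0.05,0.004,-0.003,0,-0.0015,-0.0015,0.05,0.004,-0.003,0,-0.0015,-0.0015,0.05,0.004,-0.003,0]';python3 chk.py 50 75
```

```text
time: 22.98
tool_pos: [529.4, 8.2, 52.6]
tcp_rot: [180.0, 0.0, 82.3]
ft_force: [-0.3, 0.4, -1.5]
finger_gap: 54.5
grip_force: 48.6
walls 2853 [-36.8  36.9] [-63.5  63.8]
plate 12657 [-27.   27.4] [54.8] (12657, array([534.5,  48.5]), array([30. , 56.3]), 82.4, np.float64(66.0))
[529.59932091   8.18825937  52.88328047] [1.79958631e+02 2.42520677e-02 8.23089139e+01] [-0.9858852  -0.38469723 -2.59025914]
```

```bash
python3 -m jog '[0,0,0.005,0,0,0,0,0,0.01,0,0,0,0,0,0.015,0,0,0,0,0,0.019,0,0,0,0,0,0.021,0,0,0,0,0,0.021,0,0,0]'; python3 -m jog '[0,0,0.001,0,0,0,0,0,0.001,0,0,0]'|egrep 'pos|force'
```

```text
time: 23.78
tool_pos: [528.7, 8.3, 30.9]
tcp_rot: [-179.9, 0.0, 82.3]
ft_force: [-0.1, -0.4, -2.8]
finger_gap: 54.8
grip_force: 48.6
tool_pos: [529.1, 8.3, 30.4]
ft_force: [-0.7, -0.7, 1.4]
grip_force: 48.9
```

```bash
python3 -m jog '[0,0,0.0008,0,0,0,0,0,0.0008,0,0,0]'|egrep 'pos|force'; python3 -m jog '[0,0,0,0,0,0,0,0,0,0,0,0,0,0,-0.001,0,0,0,0,0,-0.001,0,0,0]' 0.45; python3 -m jog '[0,0,-0.004,0,0,0,0,0,-0.02,0,0,0,0,0,-0.06,0,0,0,0,0,-0.11,0,0,0,0,0,-0.16,0,0,0,0,0,-0.17,0,0,0,0,0,-0.17,0,0,0]' 0.3; python3 - <<'E'
from h import *
p=r.snapshot("wrist"); save(p,"w6"); w=cloud(p)
m=np.isfinite(w[...,2])&(np.hypot(w[...,0]-529,w[...,1]-8.9)<75)
yy=np.array([np.cos(np.radians(82.4)),np.sin(np.radians(82.4))]); xx=np.array([yy[1],-yy[0]])
q=w[...,:2]-[529,8.9]; m&=(abs(q@xx)<42)
print("walls",rect(w,m,38,41.5))
m&=(abs(q@xx)<33)&(abs(q@yy)<60); print("plate",rect(w,m,42,47))
g=np.isfinite(w[...,2])&(np.hypot(w[...,0]-615,w[...,1]-91)<40); print("grip",rect(w,g,88,96))
E
python3 go.py 615.8 91.2 64 82.5
```

```text
tool_pos: [529.2, 8.3, 30.3]
ft_force: [-3.6, 0.7, 8.0]
grip_force: 49.8
time: 24.78
tool_pos: [529.0, 8.3, 30.3]
tcp_rot: [-180.0, 0.0, 82.3]
ft_force: [-0.4, -0.0, -1.4]
finger_gap: 62.1
grip_force: 0.0
time: 25.65
tool_pos: [529.4, 8.3, 201.3]
tcp_rot: [179.9, 0.0, 82.3]
ft_force: [-1.1, 0.2, -2.8]
finger_gap: 55.8
grip_force: 10.4
walls (686, array([536. ,  61.3]), array([21.5, 74.2]), 82.4, np.float64(39.8))
plate (0, array([0., 0.]), array([0., 0.]), 0.0, np.float64(nan))
grip (1086, array([615.6,  91.4]), array([15.7, 26.6]), 82.4, np.float64(91.5))
[0.0938 0.0757 0.1353] [-0.0017  0.0005 -0.0033] t 25.7 rows 2.899968667865611 0.019919429800446534
  return _methods._mean(a, axis=axis, dtype=dtype,
  ret = ret.dtype.type(ret / rcount)
```

View pics/w6.png

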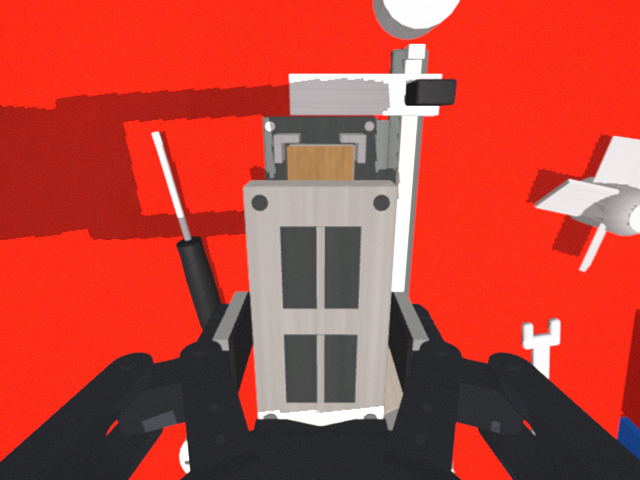

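The wrist view shows the plate still between the fingers (245–395, 180–420). My 0.3 opening command shut the fingers to 56 mm and picked it up again. The sheet is still in place in the nest (320,162). I'll firm the grip and set the plate down again.

```bash
python3 -m jog '[0,0,0,0,0,0,0,0,0,0,0,0,0,0,0,0,0,0]' 0.15 45; python3 -m jog '[0,0,0.03,0,0,0,0,0,0.07,0,0,0,0,0,0.09,0,0,0,0,0,0.098,0,0,0,0,0,0.098,0,0,0,0,0,0.098,0,0,0]'; python3 chk.py 90 130
```

```text
time: 26.08
tool_pos: [528.5, 8.4, 199.3]
tcp_rot: [-179.9, 0.0, 82.3]
ft_force: [-1.1, 0.2, -2.3]
finger_gap: 54.4
grip_force: 48.8
time: 26.82
tool_pos: [529.9, 8.2, 103.6]
tcp_rot: [179.9, 0.0, 82.3]
ft_force: [1.4, -0.0, -2.2]
finger_gap: 54.6
grip_force: 48.9
walls 1383 [-36.7  36.8] [44.5 63.7]
plate 12439 [-26.5  27.9] [55.] (12439, array([535. ,  48.5]), array([30.1, 56.2]), 82.4, np.float64(115.2))
[529.95788178   8.21205349 103.69538401] [1.79906535e+02 2.10020266e-02 8.23109701e+01] [ 0.35400513  0.99956579 -2.57248927]
```

```bash
python3 -m jog '[0,-0.0006,0.02,0,0,0,0,-0.0006,0.042,0,0,0,0,-0.0006,0.05,0,0,0,0,-0.0006,0.055,0,0,0,0,-0.0006,0.06,0,0,0,0,-0.0006,0.065,0,0,0,0,-0.0006,0.068,0,0,0,0,-0.0006,0.068,0,0,0]'; python3 -m jog '[0,0,0.001,0,0,0,0,0,0.001,0,0,0]'|egrep 'pos|force'; python3 -m jog '[0,0,0.001,0,0,0,0,0,0.001,0,0,0]'|egrep 'pos|force'
```

```text
time: 27.88
tool_pos: [528.1, 8.4, 34.0]
tcp_rot: [-179.9, 0.0, 82.3]
ft_force: [-0.6, 0.1, -2.5]
finger_gap: 54.4
grip_force: 48.9
tool_pos: [528.4, 8.3, 33.4]
ft_force: [1.2, 0.3, -2.5]
grip_force: 48.9
tool_pos: [528.2, 8.4, 32.2]
ft_force: [-0.6, -0.0, -2.4]
grip_force: 48.9
```

```bash
for i in 1 2; do python3 -m jog '[0,0,0.0008,0,0,0,0,0,0.0008,0,0,0]'|egrep 'pos|force'; done
```

```text
tool_pos: [528.3, 8.4, 32.1]
ft_force: [-5.1, 0.6, 5.0]
grip_force: 49.7
tool_pos: [528.3, 8.3, 32.1]
ft_force: [-8.9, 0.5, 13.7]
grip_force: 50.5
```

Contact. Releasing to 62 mm and keeping that opening through the lift.

```bash
python3 -m jog '[0,0,0,0,0,0,0,0,-0.001,0,0,0,0,0,-0.001,0,0,0,0,0,-0.001,0,0,0]' 0.46; python3 -m jog '[0,0,-0.004,0,0,0,0,0,-0.02,0,0,0,0,0,-0.06,0,0,0,0,0,-0.11,0,0,0,0,0,-0.16,0,0,0,0,0,-0.17,0,0,0,0,0,-0.17,0,0,0]' 0.46; python3 - <<'E'
from h import *
p=r.snapshot("wrist"); save(p,"w7"); w=cloud(p)
m=np.isfinite(w[...,2])&(np.hypot(w[...,0]-529,w[...,1]-8.9)<75)
yy=np.array([np.cos(np.radians(82.4)),np.sin(np.radians(82.4))]); xx=np.array([yy[1],-yy[0]])
q=w[...,:2]-[529,8.9]; m&=(abs(q@xx)<42)
m&=(abs(q@xx)<33)&(abs(q@yy)<60); print("plate",rect(w,m,41.8,47))
g=np.isfinite(w[...,2])&(np.hypot(w[...,0]-615,w[...,1]-91)<40); print("grip",rect(w,g,88,96))
E
python3 go.py 615.8 91.2 130 82.5
```

```text
time: 29.38
tool_pos: [528.3, 8.3, 31.6]
tcp_rot: [-180.0, 0.0, 82.3]
ft_force: [-0.0, -0.9, 0.2]
finger_gap: 62.5
grip_force: 0.0
time: 30.25
tool_pos: [529.1, 8.4, 203.1]
tcp_rot: [179.9, 0.0, 82.3]
ft_force: [0.1, 0.3, -0.4]
finger_gap: 62.3
grip_force: 0.0
plate (8311, array([529.9,  10.8]), array([113.9,  58.9]), 82.4, np.float64(43.8))
grip (1038, array([615.7,  91.2]), array([15.2, 26.7]), 82.2, np.float64(91.5))
[0.0938 0.0759 0.0712] [-0.001   0.0005 -0.0033] t 30.3 rows 2.241617173455318 0.018415167809025555
```

View pics/w7.png

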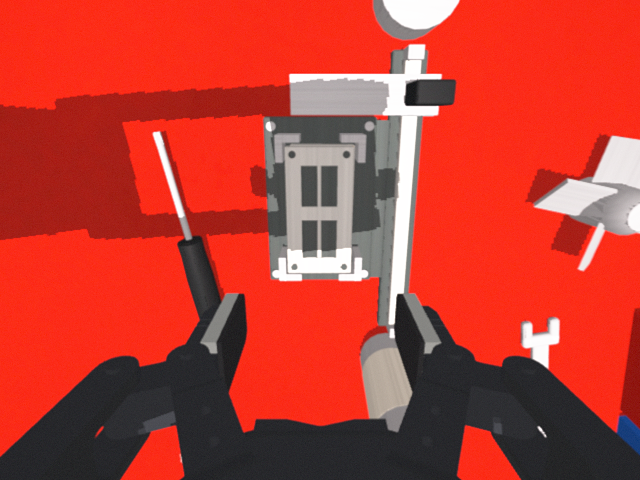

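The picture shows the plate seated between the four corner angles, (285–352, 147–274), with its top at 43.8 mm. Now the keeper.

```bash
python3 -m jog '[0.094,0.0755,0.03,0,0,-0.003,0.094,0.0755,0.03,0,0,-0.003,0.094,0.0755,0.03,0,0,-0.003,0.094,0.0755,0.03,0,0,-0.003,0.094,0.0755,0.03,0,0,-0.003]' 0.05; python3 go.py 615.7 91.2 66 82.4
```

```text
time: 30.92
tool_pos: [615.4, 90.5, 172.1]
tcp_rot: [-180.0, 0.0, 82.4]
ft_force: [0.6, -0.2, -0.2]
finger_gap: 45.3
grip_force: 0.0
[0.0008 0.0003 0.1061] [-0.0001  0.0006  0.0005] t 30.93 rows 1.6980346261933252 0.0045422563873451765
```

```bash
python3 -m jog '[0,0,0.05,0,0,0,0,0,0.09,0,0,0,0,0,0.105,0,0,0,0,0,0.105,0,0,0]'; python3 -m jog '[0,0,0,0,0,0,0,0,0,0,0,0,0,0,0,0,0,0,0,0,0,0,0,0]' -1 40
```

```text
time: 31.42
tool_pos: [615.3, 90.8, 66.8]
tcp_rot: [-179.9, 0.0, 82.4]
ft_force: [0.2, 0.7, 0.8]
finger_gap: 44.7
grip_force: 0.0
time: 31.92
tool_pos: [616.3, 91.6, 69.5]
tcp_rot: [180.0, 0.0, 82.5]
ft_force: [-6.9, -1.3, 7.5]
finger_gap: 25.4
grip_force: 41.0
```

```bash
python3 -m jog '[-0.012,0,0,0,0,0,-0.034,0,0,0,0,0,-0.058,0,0,0,0,0,-0.08,0,0,0,0,0,-0.093,0,0,0,0,0,-0.093,0,0,0,0,0,-0.093,0,0,0,0,0]'; python3 -m jog '[0,0,0,0,0,0,0,0,0,0,0,0,0,0,0,0,0,0,0,0,-0.04,0,0,0,0,0,-0.09,0,0,0,0,0,-0.14,0,0,0,0,0,-0.14,0,0,0]' 0.1; python3 - <<'E'
from h import *
yy=np.array([np.cos(np.radians(82.4)),np.sin(np.radians(82.4))]); xx=np.array([yy[1],-yy[0]])
for n,c in (("wrist",[529,9]),("top",[527.9,8])):
    p=r.snapshot(n); w=cloud(p); q=w[...,:2]-c; a=q@xx; b=q@yy; F=np.isfinite(w[...,2])
    s=F&(a>-30)&(a<55)&(abs(b)<60)&(w[...,2]>52)&(w[...,2]<60); print(n,"tongue b",np.percentile(b[s],[2,98]).round(1))
    s=F&(abs(a)<44)&(abs(b)<72)&(w[...,2]>37)&(w[...,2]<42); print("walls",np.percentile(a[s],[1,99]).round(1),np.percentile(b[s],[1,99]).round(1))
    s=F&(abs(a)<33)&(abs(b)<60)&(w[...,2]>42.3)&(w[...,2]<46); print("plate",np.percentile(a[s],[2,98]).round(1),np.percentile(b[s],[2,98]).round(1),np.median(w[s][:,2]))
    if n=="wrist": 
        im=cv2.resize(p["pixels"][90:330,180:500],None,fx=2.4,fy=2.4); cv2.imwrite("pics/w8.png",im[...,::-1])
print(r.sense()["tool_pos"])
E
```

```text
time: 32.8
tool_pos: [603.8, -1.2, 69.5]
tcp_rot: [180.0, 0.0, 82.5]
ft_force: [-9.0, -0.6, 10.0]
finger_gap: 25.0
grip_force: 41.2
time: 33.67
tool_pos: [606.9, -0.9, 213.0]
tcp_rot: [179.4, -0.0, 82.5]
ft_force: [0.2, -0.3, 0.1]
finger_gap: 47.2
grip_force: 0.0
wrist tongue b [-13.3  13.6]
walls [-36.8  36.9] [-63.4  63.8]
plate [-27.6  26.2] [-53.   53.6] 43.92725130923275
top tongue b [-12.7  12.5]Traceback (most recent call last):
  File "<stdin>", line 6, in <module>
    return _quantile_unchecked(
        a, q, axis, out, overwrite_input, method, keepdims, weights)
    return _ureduce(a,
                    func=_quantile_ureduce_func,
    ...<5 lines>...
                    overwrite_input=overwrite_input,
                    method=method)
    r = func(a, **kwargs)
    result = _quantile(arr,
                       quantiles=q,
    ...<2 lines>...
                       out=out,
                       weights=wgt)
    slices_having_nans = np.isnan(arr[-1, ...])
                                  ~~~^^^^^^^^^
IndexError: index -1 is out of bounds for axis 0 with size 0
```

View pics/w8.png

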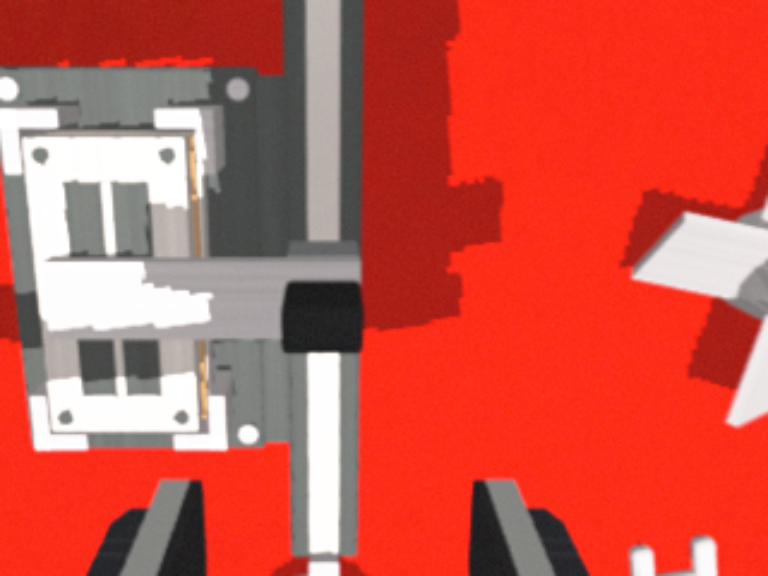

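The crop shows the plate seated between the corner angles with the brown sheet's edge under it (200,200). The tongue is centred (45–355, 260–335), within about 0.2 mm of the nest's middle, and the plate is within 1 mm.

```bash
python3 -c "
from bench import r
print(r.hand_in())"
```

```text
the job is handed in; nothing more can be done
None
```

The stack is built and handed in at about 34 s: the sheet is on the bottom plate, the second plate is within about 1 mm of the nest's centre, and the keeper tongue is centred to about 0.2 mm; I accidentally re-lifted the second plate once after setting it down and set it down again, and the hand-in returned no verdict.

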